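# Close the gem organiser and hold its snap ring spread in the spindle groove

### The arm

A 6-joint arm with a two-finger parallel gripper is mounted at the origin on the work surface. World frame = base frame: x ahead of the robot, y to its left, z up, the work surface at z = 0. Lengths are in m, angles in degrees, forces in N, time in s.
With the tool pointing down it reaches from about 0.375 to 0.9 m from the base axis. Payload 3.1 kg.
Tool frame: the origin (TCP) lies midway between the tips of the shut fingers; the grasp point (between the pads) lies 19 mm behind it; z points along the fingers, y is the line along which they close (so a half turn about z gives the same grasp; the last joint's range is limited). The gripper opens to 87 mm and grips with 3 to 60 N. Pads are 19 mm wide; open, the fingers measure 117 mm over their backs; the gripper's body (75 mm by 190 mm) begins 51 mm behind the grasp point.
Start: joints at [-81.446, 30.224, 82.088, -0, 67.689, -10.227], TCP at [0.201, -0.592, 0.223] pointing down, gripper open.
Joint ranges: [-176.69, 176.69], [-43.24, 126.21], [12.49, 139.97], [-82, 262], [0, 151.66], [-163.58, 163.58]. Speed limits (degrees/s): [159.86, 159.86, 180, 180, 180, 180].

### API

Orientations are given as [roll, pitch, yaw] about the fixed x, y, z axes, in that order (R = Rz(yaw) Ry(pitch) Rx(roll)).
In Python, from cell import arm gives the robot as it stands. The module is installed in compiled form; this text tells all that it offers. Calls block until the motion is done:
- arm.move_pose(position, orientation): joint-space move of the TCP to a pose.
- arm.line_to(position, attitude=None, speed=0.15): straight line of the TCP; attitude=None keeps the orientation; speed is the mean speed in m/s.
- arm.move_j(angles): joint-space move.
- arm.command_gripper(opening, strength=None): finger opening in m; strength is the grip in N (None keeps the last); returns when the fingers have stopped.
- arm.hold(seconds).
- arm.ik(position, orientation): joint angles nearest the present ones, or None.
- arm.sense(): the state.
- arm.grab_frame(name): name is "scene" or "side" or "wrist"; returns a dict with "color" (420x560x3 uint8, blue, green, red), "depth" (420x560 float32, m along the optical axis (not along the pixel's ray), 0 where there is no reading), "camera_matrix" (3x3 intrinsics, pixels), "xyz" and "attitude" of the camera in the world. Camera axes: x right, y up, looking along -z (the intrinsics and any distortion apply to the point x, -y, -z); pixel columns grow to the right and rows downward; lengths in m; the calibration is good to about 2 mm. A picture is of the moment at which its call begins.
A pose or a line that the arm cannot do raises arm.IKError and nothing moves.
- arm.close_job(): hands the job in; it is judged then, once.
Trained networks look in the newest picture that a camera, given by its name, has taken for a name from the list of things; names that differ only in an ending like _2 or _b are one class to them, and where a whole thing is asked for, a point or a joint stands for the part that bears it (a point fixed in the world has none). Each returns a list of dicts, best first, with "p" (0 to 1); they miss things now and then, are a little off and sometimes report something else, mostly with a low value. They report only what shows in the picture. A call takes as long as a camera call. They do not tell look-alikes from the thing itself.
- arm.silhouettes(target, camera): "region" (420x560 bool, what is visible of it) and "rect" ([left, top, width, height] in pixels, round what is visible of it).
- arm.tip_of(target, camera): "point" ([column, row] in pixels: a listed point, or the origin of a listed thing).
The state is a dict: "time": time; "joint_positions": joint angles; "dq": joint speeds; "joint_torque": joint torques, N m; "tool_pos": TCP position; "orientation": TCP orientation; "ft_force": force on the tool from outside, world axes, zero at the start; "wrist_torque": the same for the moment, N m; "width": finger opening in m; "finger_force": force on a finger pad.
Only numpy, scipy, OpenCV 4.12 (cv2) and the standard library are available. Lean on these libraries where they do the work, as an engineer would, in place of code of your own. Each camera call takes 0.05 s, during which the arm holds its last target. There are 200 camera calls.

### The job

Gently lower the organiser's open lid until it is fully shut, with the spindle standing through its hole. Then take the snap-ring pliers off their rest by the handles, squeeze them so that the ring on their tips is spread wide, and slide the ring down over the head of the spindle to the groove. Finish there, still holding the pliers squeezed, with the ring level round the middle of the groove and not pressing on the spindle or lid, and leave the other things on the table where they are.

Things in the scene. Friction and masses are not known exactly. Their poses are not given: they have to be found in the camera images.
- organiser: fixed square gem organiser: clear-walled open base 150 x 150 mm, 50 mm high, white hinged lid, upright steel spindle in its middle. Origin: centre of its underside, on the table; z up; +x points from the lid's free edge to its hinge. With the lid shut its top is 56 mm above the table
- groove (a point): point on the spindle axis at mid height of the groove, 75 mm above the table. Above the table the spindle has a shoulder 28 mm in diameter up to 70 mm, the groove, 15 mm in diameter, from 70 to 80 mm, and a head 20 mm in diameter from 80 to 90 mm (its top)
- lid (a joint): lid angle in rad: 0 shut (level), grows as it opens upward, at most 1.6. The hinge is stiff: the lid stays where it is left; about 2 N straight down on its free edge moves it
- lid_hinge (a point): point on the lid's hinge axis, middle of its width, 50 mm above the table on the organiser's +x rim; the axis is the organiser's y. The lid is a plate 150 x 150 mm, 6 mm thick, that reaches from the hinge towards the organiser's -x when shut; its underside passes through the axis; a round hole of 40 mm at its middle clears the spindle
- lid_edge (a point): point on the outer (upper) face of the lid at the middle of its free edge, 150 mm from the hinge axis; a tab 50 mm wide reaches 13 mm farther. The place to push
- rest: fixed pliers rest: aluminium plate 130 x 70 mm, 8 mm thick, with two black cross-bars (tops 40 mm above the table, 12 mm wide) at x = +47 and x = -43 mm. Origin: centre of the underside; +x is the way the pliers' nose points. The pliers' handles lie over the origin, free between the bars
- pliers: loose snap-ring pliers of about 140 g, 190 mm long, lying flat on the rest. Origin: on the pivot at mid thickness, 46 mm above the table on the rest. The frame is the left arm's: z up, x along the nose; fully squeezed, x is the pliers' middle line; left alone, x is turned 0.1 rad clockwise (from above) from it. Squeezing the handles spreads the jaws; pins bent down carry the ring
- grip (a point): best place to grip: between the handles, 50 mm behind the pivot, at mid thickness, near the centre of mass. The two black handles, 12 mm high, run 27 to 117 mm behind the pivot; fully squeezed their flat outer faces are parallel and 44 mm apart; left alone they spread in a V, about 55 mm over the outside here
- spread (a joint): angle in rad by which the pliers' arms are squeezed: 0 left alone (a spring returns them), 0.2 fully squeezed against the stop, which guards the ring from overstretching. Full squeeze needs about 9 N on each handle at 50 mm behind the pivot
- ring_center (a point): centre of the split steel snap ring at mid thickness, exact when squeezed: 55 mm ahead of the pivot and 28 mm below it. The ring is 3 mm thick, 4 mm wide; fully squeezed it is a circle of 25 mm inner diameter; left alone it narrows to about 14 mm and does not pass the spindle's head. The jaws run 24 mm above it
- jar_a: bystander: black jar 42 mm in diameter, 32 mm high, origin under its centre
- jar_b: bystander: black jar 38 mm in diameter, 40 mm high, origin under its centre
- dish: bystander: small white bowl 56 mm across, 22 mm high, origin under its centre
- buffer: bystander: grey nail-buffing block 90 x 28 x 25 mm, origin under its centre
- tray: bystander: white open tray 170 x 120 x 45 mm, origin under its centre
- spray: bystander: clear spray bottle 64 mm in diameter, 180 mm high, origin under its centre
Things that resemble listed ones, but are neither listed nor needed, are in the scene too. Leave any pink look-alike of the pliers alone.

How it is judged:
By the outcome, as a careful person would: the job done as asked, in the order asked, and still so for the second after the job is handed in, while the arm keeps its last pose, push and grip.
It also fails if it takes over 58 s, if anything falls off the work surface, if the arm or the gripper's body presses on something with over 40 N, if the wrist force passes 120 N, or if a joint passes its speed limit or range.

## Working session

There is one attempt and no reset: what is moved stays moved. The work goes in short steps, each a Python script; the robot and the scene stay as the last script left them, time stands still between calls to the robot, and variables do not carry over. Pictures are saved under pics/ and viewed, at most 10 in all, crops included, and the job is handed in when it is done.

```bash
mkdir -p pics; cat > h.py <<'E'
import numpy as np, cv2
from scipy.spatial.transform import Rotation as R
from cell import arm
def rot(a): return R.from_euler('xyz',a,degrees=True).as_matrix()
def px2w(f,c,r,z=None):
    K=np.array(f["camera_matrix"]); A=rot(f["attitude"]); o=np.array(f["xyz"])
    d=A@np.array([(c-K[0,2])/K[0,0],-(r-K[1,2])/K[1,1],-1.])
    if z is not None: return o+d*(z-o[2])/d[2]
    return o+d*f["depth"][int(round(r)),int(round(c))]
def w2px(f,p):
    K=np.array(f["camera_matrix"]); q=rot(f["attitude"]).T@(np.array(p)-np.array(f["xyz"]))
    return K[0,2]+K[0,0]*q[0]/-q[2], K[1,2]+K[1,1]*(-q[1])/-q[2]
def cloud(f):
    K=np.array(f["camera_matrix"]); v,u=np.indices(f["depth"].shape); d=f["depth"]
    q=np.stack([(u-K[0,2])/K[0,0]*d,-(v-K[1,2])/K[1,1]*d,-d],-1)
    return q@rot(f["attitude"]).T+np.array(f["xyz"])
E
python3 - <<'E'
from h import *
fs={n:arm.grab_frame(n) for n in("scene","side")}
cv2.imwrite("pics/a.png",cv2.resize(np.hstack([fs["scene"]["color"],]),(800,600)))
cv2.imwrite("pics/b.png",cv2.resize(fs["side"]["color"],(800,600)))
for n,f in fs.items():
    print(n,f["xyz"],f["attitude"],f["camera_matrix"][0][0])
    for t in("organiser","groove","lid_hinge","lid_edge","rest","pliers","grip","ring_center","jar_a","dish","buffer","tray","spray"):
        for q in arm.tip_of(t,n)[:3]:
            c,r=q["point"]
            try: w=np.round(px2w(f,c,r),3)
            except Exception as e: w=None
            print(t,round(q["p"],2),np.round(q["point"],1),w)
print(arm.sense())
E
```

```text
scene [ 1.11303142 -0.2595271   0.87672748] [4.14819479e+01 1.43646311e-02 7.03242903e+01] 441.166772192545
organiser 0.6 [376.8 230.9] [0.589 0.169 0.08 ]
organiser 0.19 [203.4 316.9] [ 0.636 -0.258  0.022]
groove 0.7 [383.1 211. ] [0.548 0.206 0.092]
lid_hinge 0.83 [391.5 245.2] [0.623 0.194 0.056]
lid_hinge 0.62 [203.8 318.2] [ 0.637 -0.258  0.018]
lid_edge 0.7 [379.4 178.6] [0.504 0.207 0.157]
lid_edge 0.22 [323.9 317. ] [ 0.721 -0.016  0.02 ]
rest 0.92 [219.7 280.7] [ 0.579 -0.205  0.051]
pliers 0.77 [164.6 184.2] [ 0.223 -0.266  0.033]
pliers 0.57 [210.5 290.4] [ 0.597 -0.229  0.053]
grip 0.78 [222.7 268.5] [ 0.521 -0.187  0.009]
grip 0.66 [157.  177.5] [ 0.156 -0.282  0.001]
ring_center 0.67 [203. 317.] [ 0.636 -0.259  0.022]
ring_center 0.64 [174.3 198.5] [ 0.261 -0.251  0.009]
jar_a 0.89 [324.7 314. ] [ 0.723 -0.017  0.037]
jar_a 0.55 [289.1 225. ] [0.453 0.006 0.013]
dish 0.82 [299.3 263.7] [ 0.567 -0.011  0.004]
buffer 0.93 [443.4 210.1] [0.534 0.412 0.   ]
buffer 0.58 [466.3 239.5] [0.651 0.389 0.027]
tray 0.56 [ 93.8 309.5] [ 0.528 -0.48   0.005]
spray 0.89 [466.8 237.7]
[... 1176 characters left out ...]
.021]
{'time': 1.4, 'joint_positions': array([-8.14493666e+01,  3.02233624e+01,  8.20870100e+01,  1.54115241e-03,
        6.76886068e+01, -1.02269243e+01]), 'dq': array([-0.00685932, -0.02445798, -0.00041549, -0.0946448 ,  0.06310057,
        0.05805275]), 'joint_torque': array([ 8.76219437e-04, -4.40010059e+01, -1.76979733e+01,  6.35091844e-02,
        5.04756533e-02, -1.43551313e-05]), 'tool_pos': array([ 0.20122159, -0.59170967,  0.22255377]), 'orientation': array([ 1.79998742e+02, -1.22190080e-03,  1.87769726e+01]), 'ft_force': array([-0.46139407, -0.26661661, -0.81327887]), 'wrist_torque': array([ 0.05507404,  0.00634946, -0.01950998]), 'finger_force': 0.0, 'width': 0.08725952363703471}
```

View pics/a.png

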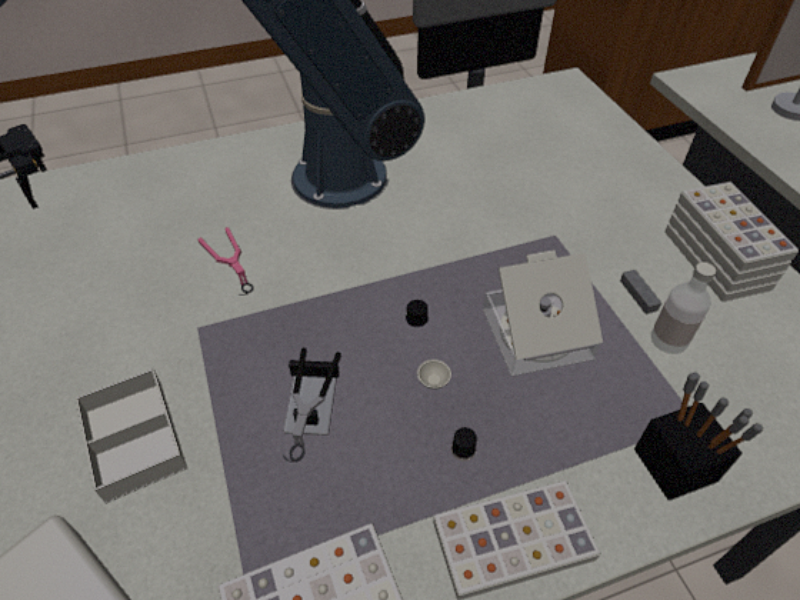

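View pics/b.png

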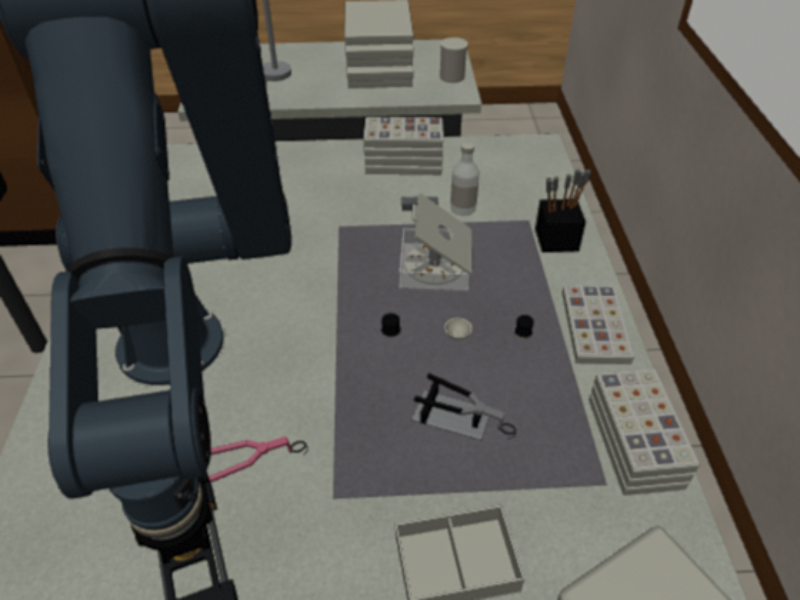

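Real pliers are the grey/black ones on the rest at about (310,405) in the scene view (resized pixels). The pink look-alike at (235,265) lies off the mat with no rest. The organiser is at (545,305), with its lid about 40° open and the hinge towards the scene camera. Next I'll look closer with the wrist camera.

```bash
python3 - <<'E'
from h import *
import pickle
out={}
for k,p in (("pl",[0.53,-0.2,0.33]),("org",[0.50,0.14,0.36])):
    arm.move_pose(p,[180,0,0]); arm.hold(0.2)
    f=arm.grab_frame("wrist"); out[k]=f
    print(k,arm.sense()["time"],f["xyz"],f["attitude"],f["camera_matrix"][0][0],np.round(arm.sense()["joint_positions"],1))
    for t in (("rest","pliers","grip","ring_center") if k=="pl" else ("organiser","groove","lid_hinge","lid_edge")):
        for q in arm.tip_of(t,"wrist")[:2]:
            c,r=q["point"]
            print(t,round(q["p"],2),np.round(q["point"],1),np.round(px2w(f,c,r),3))
for n in("scene","side"): out[n]=arm.grab_frame(n)
pickle.dump(out,open("o.pkl","wb"))
cv2.imwrite("pics/c.png",cv2.resize(np.hstack([out["pl"]["color"],out["org"]["color"]]),(800,300)))
E
```

```text
pl 3.5417 [ 0.61363728 -0.20114154  0.49185029] [-1.77118544e+01  4.95083328e-02 -9.00560695e+01] 374.34220752875797 [-32.   19.5  82.5  -0.   78.   58. ]
rest 0.77 [281.2 147. ] [ 0.543 -0.206  0.008]
pliers 0.98 [299.7 111.5] [ 0.59  -0.226  0.051]
pliers 0.89 [323.2 368.7] [ 0.215 -0.269  0.03 ]
grip 0.85 [322.3 388.5] [ 0.553 -0.211  0.427]
grip 0.71 [275.1 150.3] [ 0.539 -0.198  0.008]
ring_center 0.72 [323.3  72.2] [ 0.634 -0.258  0.   ]
ring_center 0.39 [281.1 146.5] [ 0.543 -0.206  0.007]
org 5.2833 [0.5843311  0.13855943 0.52189425] [-1.77064248e+01  2.95872755e-02 -9.00927383e+01] 374.34220752875797 [ 3.2 13.9 86.  -0.  80.1 93.3]
organiser 0.58 [230.4 121.6] [0.552 0.189 0.115]
groove 0.57 [220.8 121.9] [0.55  0.202 0.09 ]
lid_hinge 0.78 [232.1  59.1] [0.618 0.19  0.06 ]
lid_edge 0.75 [210.6 166. ] [0.511 0.206 0.148]
```

View pics/c.png

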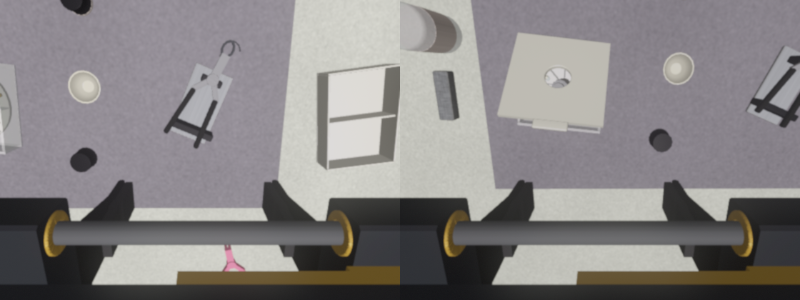

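Left picture: pliers on the rest at (205,95), with the pink ones lower down at (232,255) to be left alone. Right picture: the lid plate at (555,85). Next I'll fit geometry from depth.

```bash
python3 - <<'E'
from h import *
import pickle
o=pickle.load(open("o.pkl","rb"))
f=o["org"]; P=cloud(f); hsv=f["color"].astype(int)
m=(P[...,2]>0.045)&(P[...,2]<0.2)&(f["depth"]>0)&(abs(P[...,0]-0.56)<.12)&(abs(P[...,1]-0.19)<.12)
m=cv2.morphologyEx(m.astype(np.uint8),cv2.MORPH_OPEN,np.ones((3,3)))
Q=P[m>0]
# robust plane
best=None;rng=np.random.default_rng(0)
for _ in range(300):
    a,b,c=Q[rng.choice(len(Q),3,False)]; n=np.cross(b-a,c-a); n/=np.linalg.norm(n)+1e-9
    i=abs((Q-a)@n)<.003
    if best is None or i.sum()>best.sum(): best=i
I=Q[best]; c=I.mean(0); n=np.linalg.svd(I-c,full_matrices=False)[2][2]; n*=np.sign(n[2])
print("n",n,"tilt",np.degrees(np.arccos(n[2])),np.arccos(n[2]),len(I),"std",((I-c)@n).std())
# in-plane rect
h=np.array([n[0],n[1],0]); h/=-np.linalg.norm(h)   # horizontal downhill? n tilts towards hinge side
e2=np.array([0,0,1])-n*n[2]; e2/=np.linalg.norm(e2); e1=np.cross(e2,n)
uv=np.c_[(I-c)@e1,(I-c)@e2].astype(np.float32)
r=cv2.minAreaRect(uv); print("rect",r)
bx=cv2.boxPoints(r)
for b in bx: print(np.round(c+b[0]*e1+b[1]*e2,4))
# robust in extents along e1/e2
print("pct",np.percentile(uv,[0.5,1,99,99.5],axis=0).round(4).tolist())
yaw=np.degrees(np.arctan2(n[1],n[0])); print("hinge dir yaw",yaw)
for name in("scene","side"):
    g=o[name];PP=cloud(g)
    m=(PP[...,2]>0.05)&(PP[...,2]<0.2)&(abs((PP-c)@n)<.006)&(abs(PP[...,0]-0.56)<.12)&(abs(PP[...,1]-0.19)<.12)
    J=PP[m]; cj=J.mean(0); nj=np.linalg.svd(J-cj,full_matrices=False)[2][2]; nj*=np.sign(nj[2])
    print(name,len(J),nj,"tilt",np.arccos(nj[2]),"yaw",np.degrees(np.arctan2(nj[1],nj[0])),"center",cj,"off",((J-c)@n).mean())
# pliers
f=o["pl"];P=cloud(f)
m=(f["depth"]>0)&(P[...,2]>0.032)&(P[...,2]<0.07)&(abs(P[...,0]-0.57)<.12)&(abs(P[...,1]+0.21)<.1)
ys,xs=np.where(m); print("pl bbox",xs.min(),xs.max(),ys.min(),ys.max(),np.percentile(P[m][:,2],[5,50,95]))
x0,x1,y0,y1=xs.min()-25,xs.max()+25,ys.min()-30,ys.max()+20
y0=max(y0,0)
print("crop",x0,y0)
cr=f["color"][y0:y1,x0:x1]; s=580/cr.shape[0]
zz=np.clip((P[y0:y1,x0:x1,2])/0.07*255,0,255).astype(np.uint8)
im=np.hstack([cr,cv2.cvtColor(zz,cv2.COLOR_GRAY2BGR)])
s=min(800/im.shape[1],600/im.shape[0]); print("scale",s)
cv2.imwrite("pics/d.png",cv2.resize(im,None,fx=s,fy=s,interpolation=cv2.INTER_CUBIC))
E
```

```text
n [ 0.62326892 -0.07008095  0.77886103] tilt 38.843589471198804 0.6779485295654222 16296 std 0.0007375970755305727
rect ((-0.0003608390688896179, -0.0038795247673988342), (0.15029330551624298, 0.16787977516651154), 0.04668685048818588)
[0.4903 0.1328 0.1571]
[0.6202 0.1183 0.0518]
[0.6369 0.2677 0.0519]
[0.507  0.2822 0.1572]
pct [[-0.0748, -0.0844], [-0.074, -0.0827], [0.0731, 0.0773], [0.0738, 0.0788]]
hinge dir yaw -6.415446048354556
scene 4021 [ 0.62531776 -0.0699413   0.77722964] tilt 0.6805454347145646 yaw -6.381963023082771 center [0.56556083 0.1992718  0.10351784] off 0.0005096727697039803
side 1266 [ 0.62312622 -0.06930135  0.77904495] tilt 0.6776552347370735 yaw -6.346104864485928 center [0.56228131 0.19347637 0.10486631] off -7.793069970177008e-05
pl bbox 229 322 73 207 [0.03863068 0.05022101 0.05269305]
crop 204 43
scale 2.797202797202797
```

View pics/d.png

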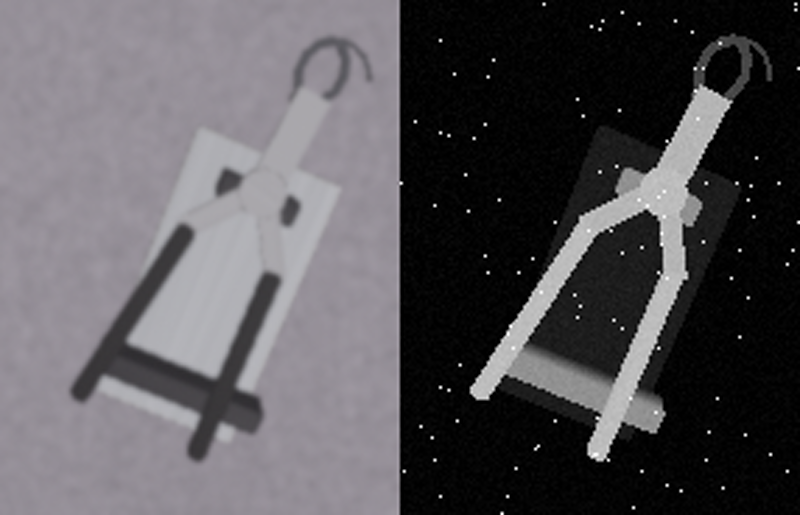

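The crop confirms the target: black handles lying on the aluminium rest, pivot around (263,193) in the crop. Organiser yaw is about −6.4°, the lid is at 0.68 rad and the hinge is at (0.621,0.194,0.050). I'll lower the lid now along its arc.

```bash
python3 - <<'E'
from h import *
H=np.array([0.6213,0.1938,0.05]); yw=-6.4
ex=np.array([np.cos(np.radians(yw)),np.sin(np.radians(yw)),0]); ez=np.array([0,0,1.])
def P(th,r=0.135,gap=0):
    return H-ex*r*np.cos(th)+ez*r*np.sin(th)+0.006*(ex*np.sin(th)+ez*np.cos(th))+ez*(gap+0.010*np.tan(max(th,0)))
att=[180,0,yw]
arm.command_gripper(0.0,10)
arm.move_pose(P(0.68,gap=0.03),att); arm.hold(0.2)
b=np.array(arm.sense()["ft_force"]); print("base",b,arm.sense()["time"])
arm.line_to(P(0.68,gap=0.006),speed=0.08)
log=[]
for th in np.arange(0.64,-0.001,-0.04):
    arm.line_to(P(th),speed=0.08)
    s=arm.sense(); F=np.array(s["ft_force"])-b; log.append((round(th,2),*np.round(F,1)))
    if abs(F).max()>12: print("big");break
g=0
while F[2]<6 and g>-0.006:
    g-=0.001; arm.line_to(P(0,gap=g),speed=0.03); arm.hold(0.05); F=np.array(arm.sense()["ft_force"])-b; log.append((round(g,4),*np.round(F,1)))
print(log); print(arm.sense()["tool_pos"])
arm.line_to(P(0,gap=0.08),speed=0.2)
arm.command_gripper(0.085)
arm.move_pose([0.47,0.2,0.33],[180,0,0]); arm.hold(0.2)
f=arm.grab_frame("wrist"); import pickle; pickle.dump(f,open("o2.pkl","wb"))
print(arm.sense()["time"], [ (q["p"],px2w(f,*q["point"])) for q in arm.tip_of("groove","wrist")[:2]])
Pc=cloud(f); 
m=(abs(Pc[...,0]-.547)<.06)&(abs(Pc[...,1]-.202)<.06)
t=Pc[m&(abs(Pc[...,2]-.09)<.004)]; print("head",len(t),np.median(t,0),(t.min(0)+t.max(0))/2,np.ptp(t,axis=0))
n=Pc[m&(abs(Pc[...,2]-.056)<.006)]; A=np.c_[n[:,:2]-[.547,.202],np.ones(len(n))]; print("lid plane",np.linalg.lstsq(A,n[:,2],rcond=None)[0],len(n))
cv2.imwrite("pics/e.png",f["color"])
E
```

```text
base [-0.04267073  0.03267723  0.30916158] 8.1083
[(np.float64(0.64), np.float64(-0.6), np.float64(-0.5), np.float64(-0.3)), (np.float64(0.6), np.float64(0.3), np.float64(-1.0), np.float64(1.1)), (np.float64(0.56), np.float64(0.3), np.float64(-0.0), np.float64(-0.6)), (np.float64(0.52), np.float64(-0.1), np.float64(-0.8), np.float64(0.2)), (np.float64(0.48), np.float64(-0.1), np.float64(-0.0), np.float64(-0.8)), (np.float64(0.44), np.float64(-0.3), np.float64(0.4), np.float64(-0.8)), (np.float64(0.4), np.float64(-0.2), np.float64(-0.1), np.float64(0.1)), (np.float64(0.36), np.float64(0.0), np.float64(-0.1), np.float64(-0.7)), (np.float64(0.32), np.float64(-0.7), np.float64(-0.1), np.float64(0.2)), (np.float64(0.28), np.float64(0.3), np.float64(-1.5), np.float64(-0.8)), (np.float64(0.24), np.float64(0.9), np.float64(0.2), np.float64(0.1)), (np.float64(0.2), np.float64(-0.3), np.float64(-0.6), np.float64(0.0)), (np.float64(0.16), np.float64(-0.2), np.float64(-0.4), np.float64(-1.1)), (np.float64(0.12), np.float64(-0.3), np.float64(-0.1), np.float64(-0.1)), (np.float64(0.08), np.float64(-0.5), np.float64(0.5), np.float64(-0.9)), (np.float64(0.04), np.float64(-0.3), np.float64(0.5), np.float64(-0.7)), (np.float64(-0.0), np.float64(0.6), np.float64(0.2), np.float64(3.1)), (-0.001, np.float64(-0.6), np.float64(-0.4), np.float64(11.3))]
[0.48798947 0.20903084 0.05621003]
16.25 [(0.92, array([0.54761942, 0.20350933, 0.09048858]))]
head 300 [0.54674143 0.2018845  0.08970236] [0.54713081 0.20188954 0.08955721] [0.01861776 0.01851222 0.00551074]
lid plane [-0.00041532  0.00049826  0.05582722] 11277
```

View pics/e.png

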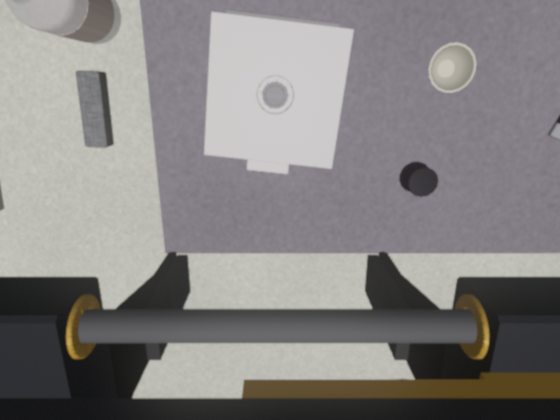

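The lid is level at 55.8 mm, with the spindle head centred in its hole at pixel (275,95), i.e. (0.5469, 0.2019). Next I'll fit the pliers' axis from the earlier depth frame.

```bash
python3 - <<'E'
from h import *
import pickle
f=pickle.load(open("o.pkl","rb"))["pl"]; P=cloud(f); g=f["color"].max(2)
box=(f["depth"]>0)&(abs(P[...,0]-0.57)<.12)&(abs(P[...,1]+0.21)<.09)
k=lambda m,n=3:cv2.morphologyEx(m.astype(np.uint8),cv2.MORPH_OPEN,np.ones((n,n)))
m=k(box&(P[...,2]>0.0465)&(P[...,2]<.062)&(g<110))   # handles only
n,l,st,_=cv2.connectedComponentsWithStats(m,connectivity=4)
L=[]
for i in range(1,n):
    if st[i,4]<80: continue
    Q=P[l==i]; c=Q[:,:2].mean(0); d=np.linalg.svd(Q[:,:2]-c)[2][0] if len(Q)<3000 else None; d*=np.sign(d[0]); L.append((c,d))
    e=(Q[:,:2]-c)@d; w=(Q[:,:2]-c)@[-d[1],d[0]]
    print(st[i,4],c,np.degrees(np.arctan2(d[1],d[0])),"len",np.ptp(e),"w",np.percentile(w,[2,98]),"z",np.median(Q[:,2]))
mid=(L[0][0]+L[1][0])/2; d=L[0][1]+L[1][1]; d/=np.linalg.norm(d)
print("mid",mid,"axis",np.degrees(np.arctan2(d[1],d[0])))
# pliers whole, slice profile along axis
m=k(box&(P[...,2]>0.045)&(P[...,2]<.062),2)>0
Q=P[m]; nn=np.array([-d[1],d[0]]); e=(Q[:,:2]-mid)@d; w=(Q[:,:2]-mid)@nn
for a in np.arange(-.06,.13,.01):
    s=abs(e-a)<.003
    if s.sum()>3: print(round(a,3),np.round([w[s].min(),w[s].max()],4),s.sum())
# ring
m=box&(P[...,2]>.008)&(P[...,2]<.026)&((P[...,:2]-mid)@d>.13-.02)
Q=P[k(m,1)>0]; e=(Q[:,:2]-mid)@d; w=(Q[:,:2]-mid)@nn; print("ring e,w",len(Q),e.min(),e.max(),w.min(),w.max(),np.median(Q[:,2]))
# rest plate
m=k(box&(P[...,2]>.005)&(P[...,2]<.012)&(g>130)); Q=P[m>0]; r=cv2.minAreaRect(Q[:,:2].astype(np.float32)); print("rest",r)
E
```

```text
511 [ 0.54006412 -0.16915515] -34.08075985299966 len 0.08800276558577996 w [-0.0040466   0.00408183] z 0.05155316558086098
480 [ 0.51740756 -0.21233515] -22.57699706146957 len 0.0852343406607508 w [-0.00413531  0.00384601] z 0.051461892224888284
mid [ 0.52873584 -0.19074515] axis -28.328878457234612
-0.06 [-0.0419  0.0264] 6
-0.05 [-0.0421  0.0224] 10
-0.04 [-0.04    0.0312] 63
-0.03 [-0.0322  0.0302] 63
-0.02 [-0.0343  0.0293] 81
-0.01 [-0.0367  0.0279] 75
0.0 [-0.0359  0.0269] 77
0.01 [-0.0347  0.0265] 74
0.02 [-0.0342  0.0251] 76
0.03 [-0.033   0.0242] 81
0.04 [-0.0333  0.0233] 78
0.05 [-0.0271  0.0209] 101
0.06 [-0.0204  0.0134] 104
0.07 [-0.013   0.0081] 92
0.08 [-0.0128  0.0311] 83
0.09 [-0.0133  0.005 ] 69
0.1 [-0.0134  0.0049] 69
0.11 [-0.013   0.0051] 67
ring e,w 218 0.11024194465675557 0.1405135300442217 -0.019959139954387847 0.010508697229586505 0.019080507306941025
rest ((0.5436859130859375, -0.20501071214675903), (0.07002557814121246, 0.129832461476326), 67.37910461425781)
```

```bash
python3 - <<'E'
from h import *
import pickle
f=pickle.load(open("o.pkl","rb"))["pl"]; P=cloud(f); g=f["color"].max(2)
mid=np.array([0.52873584,-0.19074515]); a=np.radians(-28.33); d=np.array([np.cos(a),np.sin(a)]); nn=np.array([-d[1],d[0]])
for nm,m in (("depth",(P[...,2]>.045)&(P[...,2]<.062)),("black",(P[...,2]>.0465)&(P[...,2]<.062)&(g<110))):
    Q=P[m]; e=(Q[:,:2]-mid)@d; w=(Q[:,:2]-mid)@nn
    for s0 in np.arange(-.04,.13,.02):
        s=(abs(e-s0)<.006)&(abs(w)<.05)
        print(nm,round(s0,2),[np.round(np.percentile(x,[3,50,97])*1e3,1).tolist()+[len(x)] for x in (w[s&(w<0)],w[s&(w>=0)]) if len(x)>3])
E
```

```text
depth -0.04 [[-33.1, -28.5, -24.3, 57], [24.1, 28.5, 32.3, 58]]
depth -0.02 [[-31.2, -26.4, -22.6, 74], [22.0, 26.6, 30.7, 76]]
depth 0.0 [[-29.1, -24.6, -20.4, 77], [20.0, 24.3, 28.5, 80]]
depth 0.02 [[-27.2, -22.5, -18.5, 79], [18.0, 22.5, 26.6, 79]]
depth 0.04 [[-25.6, -20.8, -15.6, 87], [14.9, 20.2, 24.5, 89]]
depth 0.06 [[-16.2, -8.9, -0.8, 106], [0.9, 8.3, 15.9, 109]]
depth 0.08 [[-7.5, -3.8, -0.2, 74], [0.3, 3.7, 7.1, 69]]
depth 0.1 [[-7.2, -3.8, -0.2, 74], [0.2, 3.5, 6.4, 66]]
depth 0.12 []
black -0.04 [[-32.3, -28.3, -24.4, 53], [24.1, 28.5, 32.3, 57]]
black -0.02 [[-31.1, -26.4, -22.7, 72], [22.0, 26.6, 30.4, 75]]
black 0.0 [[-28.0, -24.3, -20.5, 65], [20.6, 24.7, 28.5, 75]]
black 0.02 [[-26.1, -22.2, -18.7, 71], [18.4, 22.4, 26.1, 71]]
black 0.04 [[-24.4, -20.7, -17.1, 49], [16.9, 20.7, 24.3, 54]]
black 0.06 []
black 0.08 []
black 0.1 []
black 0.12 []
```

The fit is clean: symmetric handles, axis −28.3°, grip at about (0.547,−0.201). Grasping now.

```bash
python3 - <<'E'
from h import *
import pickle
G=np.array([0.5472,-0.2007]); y=-28.33
arm.command_gripper(0.087)
arm.move_pose([*G,0.10],[180,0,y])
arm.line_to([*G,0.027],speed=0.1); arm.hold(0.1)
s=arm.sense(); print(s["tool_pos"],s["ft_force"])
arm.command_gripper(0.04,30); arm.hold(0.3)
s=arm.sense(); print("w",s["width"],s["finger_force"],s["ft_force"],s["time"])
arm.line_to([*G,0.06],speed=0.06)
arm.line_to([*G,0.22],speed=0.2); arm.hold(0.2)
s=arm.sense(); print("w",s["width"],s["finger_force"],s["ft_force"],s["time"],s["tool_pos"],s["orientation"])
o={n:arm.grab_frame(n) for n in("wrist","scene","side")}
for n in o: print(n,[(round(q["p"],2),np.round(q["point"]),px2w(o[n],*q["point"])) for q in arm.tip_of("ring_center",n)[:2]])
pickle.dump((o,s),open("o3.pkl","wb"))
f=o["wrist"]; cv2.imwrite("pics/f.png",np.hstack([f["color"][:300,100:500],o["side"]["color"][150:450,200:600]]))
E
```

```text
[ 0.54778828 -0.20102193  0.02776587] [-0.89428271 -0.32549879  0.77646845]
w 0.04297216869225582 30.000213235616684 [-1.42546553 -0.14750667  1.22664499] 20.4333
w 0.043171400352507994 29.99979956075549 [-0.2103243  -0.70396947 -1.67533403] 22.2833 [ 0.54647508 -0.20031749  0.2184755 ] [-1.79990797e+02  1.76462349e-01 -2.83342595e+01]
wrist []
scene [(0.62, array([194., 268.]), array([ 0.49381386, -0.25081958,  0.00227388])), (0.58, array([173., 201.]), array([ 0.55571948, -0.25739935,  0.3050084 ]))]
side [(0.94, array([209., 314.]), array([ 0.27163831, -0.26520807,  0.00397502])), (0.57, array([366., 249.]), array([ 0.70198432, -0.07009945, -0.00171696]))]Traceback (most recent call last):
  File "<stdin>", line 16, in <module>
    return _nx.concatenate(arrs, 1, dtype=dtype, casting=casting)
           ~~~~~~~~~~~~~~~^^^^^^^^^^^^^^^^^^^^^^^^^^^^^^^^^^^^^^^
ValueError: all the input array dimensions except for the concatenation axis must match exactly, but along dimension 0, the array at index 0 has size 300 and the array at index 1 has size 270
```

```bash
python3 - <<'E'
from h import *
import pickle
o,s=pickle.load(open("o3.pkl","rb"))
f=o["wrist"]; g=o["side"]
p=np.array(s["tool_pos"])
pr=p+rot([0,0,-28.33])@np.array([.105,0,.019-.028])
u,v=map(int,w2px(f,pr)); u2,v2=map(int,w2px(g,pr)); print(pr,u,v,u2,v2)
a=f["color"][:300,u-140:u+140]
def crop(im,u,v,h): 
    u=max(u,h);v=max(v,h); return cv2.resize(im[v-h:v+h,u-h:u+h],(300,300),interpolation=cv2.INTER_CUBIC)
cv2.imwrite("pics/f.png",cv2.resize(np.hstack([f["color"][:300,130:530],crop(g["color"],u2,v2,60)]),(800,343)))
P=cloud(f)
T=rot([0,0,-28.33]); L=(P-p)@T-np.array([0,0,.019])   # pliers axes, origin grip, z up
def rep(L,z0,z1,e0,e1,nm):
    m=(L[...,2]>z0)&(L[...,2]<z1)&(L[...,0]>e0)&(L[...,0]<e1)&(abs(L[...,1])<.05)
    Q=L[m]; print(nm,len(Q), np.round(np.percentile(Q,[2,50,98],axis=0)*1e3,1).tolist() if len(Q) else ""); return Q
rep(L,-.01,.02,.055,.13,"jaws")
rep(L,-.01,.02,-.05,.02,"handles")
Q=rep(L,-.04,-.018,.07,.14,"ring w")
for n in("scene","side"):
    LL=(cloud(o[n])-p)@T-np.array([0,0,.019]); Q=rep(LL,-.036,-.02,.08,.13,"ring "+n); rep(LL,-.01,.02,.06,.13,"jaws "+n)
    if len(Q)>20:
        A=np.c_[2*Q[:,:2],np.ones(len(Q))]; x=np.linalg.lstsq(A,(Q[:,:2]**2).sum(1),rcond=None)[0]; print("circle",x[:2],np.sqrt(x[2]+x[0]**2+x[1]**2))
E
```

```text
[ 0.63889913 -0.25014515  0.2094755 ] 276 36 364 249
jaws 4575 [[55.7, -10.3, 1.5], [75.1, -0.5, 3.7], [93.4, 9.5, 6.2]]
handles 5844 [[-38.8, -30.7, -6.4], [8.5, 12.4, 5.7], [18.9, 30.0, 18.8]]
ring w 1415 [[96.2, -16.8, -29.1], [108.4, -4.8, -27.1], [118.2, 15.9, -25.6]]
ring scene 110 [[89.4, -15.5, -29.2], [103.6, 3.6, -25.5], [120.8, 16.1, -21.1]]
jaws scene 184 [[61.5, -10.5, -6.8], [80.7, -1.4, 4.7], [93.6, 10.6, 7.6]]
circle [0.10483441 0.00021374] 0.015244471554985442
ring side 77 [[90.6, -17.3, -30.2], [106.4, -6.5, -26.9], [122.4, 16.0, -22.8]]
jaws side 148 [[61.1, -12.4, -8.7], [79.6, -2.6, 3.3], [94.6, 9.7, 7.1]]
circle [ 0.10636665 -0.00130478] 0.01550646918885806
```

View pics/f.png

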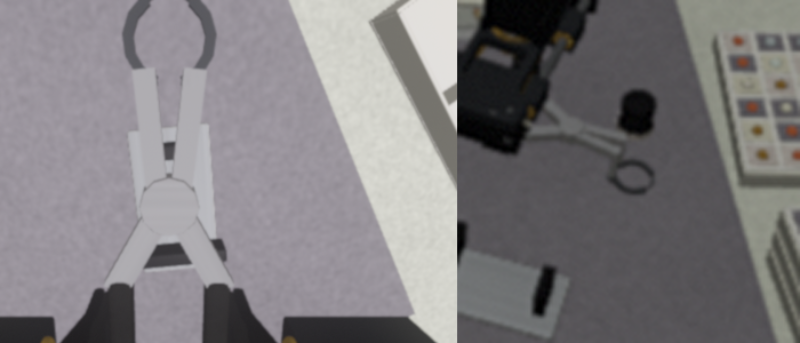

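The pliers are held and fully squeezed, and the ring shows round and spread at (170,35) in the picture, centred about 105 mm ahead of the grip and 27–28 mm below it. Next I'll hover over the spindle and compare the two directly.

```bash
cat >> h.py <<'E'
S=np.array([0.5469,0.2019])
def circ(Q):
    for _ in range(5):
        A=np.c_[2*Q[:,:2],np.ones(len(Q))]; x=np.linalg.lstsq(A,(Q[:,:2]**2).sum(1),rcond=None)[0]; r=np.sqrt(x[2]+x[0]**2+x[1]**2)
        k=abs(np.linalg.norm(Q[:,:2]-x[:2],axis=1)-r)<.004
        if k.sum()<10: break
        Q=Q[k]
    return x[:2],r,len(Q),np.median(Q[:,2])
def look(zr,zs=.09):
    "ring circle and head centre in world from each camera; zr expected ring mid height"
    s=arm.sense(); print("t",s["time"],"tcp",np.round(s["tool_pos"],4),"ori",np.round(s["orientation"],2),"F",np.round(s["ft_force"],1),"w",round(s["width"],4))
    o={}
    for n in("wrist","scene","side"):
        f=o[n]=arm.grab_frame(n); P=cloud(f).reshape(-1,3); rr=np.linalg.norm(P[:,:2]-S,axis=1)
        Q=P[(abs(P[:,2]-zr)<.006)&(rr<.024)&(rr>.008)&(P[:,0]-S[0]>-.007)]
        if len(Q)>15:
            print(n,"ring",circ(Q))
            B=np.c_[Q[:,:2]-S,np.ones(len(Q))]; print("   plane",np.linalg.lstsq(B,Q[:,2],rcond=None)[0].round(4))
        h=P[(abs(P[:,2]-zs)<.003)&(rr<.013)]
        if len(h)>8: print(n,"head",len(h),(np.percentile(h[:,:2],2,axis=0)+np.percentile(h[:,:2],98,axis=0))/2,np.ptp(h[:,:2],axis=0))
    return o
E
python3 - <<'E'
from h import *
import pickle
T=[S[0]-.1055,S[1]+.0005]
z=lambda zr: zr+.028-.019
arm.move_pose([*T,0.22],[180,0,0])
arm.line_to([*T,z(.112)+.0015],speed=0.12); arm.hold(0.3)
o=look(.112); pickle.dump(o,open("o4.pkl","wb"))
f=o["wrist"]["color"][0:160,200:360]; g=o["side"]; u,v=map(int,w2px(g,[*S,.1])); h=o["scene"];u2,v2=map(int,w2px(h,[*S,.1]))
c=lambda im,u,v:im[v-40:v+40,u-40:u+40]
cv2.imwrite("pics/g.png",np.hstack([cv2.resize(x,(260,260),interpolation=cv2.INTER_CUBIC) for x in (f,c(g["color"],u,v),c(h["color"],u2,v2))]))
E
```

```text
t 25.3917 tcp [0.4417 0.2025 0.123 ] ori [-1.7999e+02 -6.0000e-02  1.0000e-02] F [-0.5 -0.2 -2.2] w 0.043
wrist ring (array([0.54761578, 0.2020703 ]), np.float64(0.014901140161450312), 1264, np.float64(0.11541118593924136))
   plane [-0.0137  0.0017  0.1154]
wrist head 1400 [0.54679506 0.20203251] [0.01954168 0.01942242]
scene ring (array([0.54828379, 0.2027362 ]), np.float64(0.014480038079444327), 39, np.float64(0.1163093938255515))
   plane [0.021  0.0103 0.1157]
scene head 37 [0.54743807 0.20257242] [0.01854731 0.01867153]
side ring (array([0.54728606, 0.20081265]), np.float64(0.016848170204194143), 18, np.float64(0.11508190804562823))
   plane [ 0.0266 -0.0436  0.1143]
side head 17 [0.54700828 0.19895899] [0.01559499 0.0173022 ]
```

View pics/g.png

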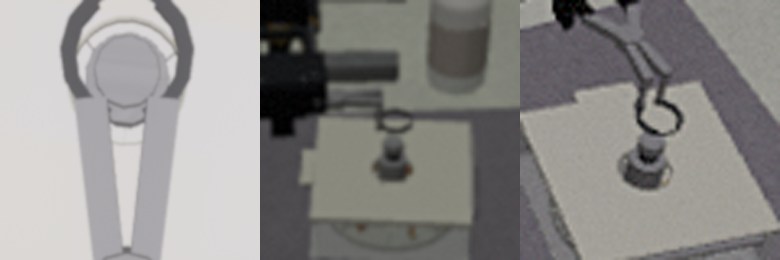

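The ring sits round the head in the wrist view, level and about 0.8 mm too far in +x. I'll correct that and slide down with force checks.

```bash
python3 - <<'E'
from h import *
import pickle
s=arm.sense(); c=np.array([S[0]-.1055,S[1]+.0005,0]); c[0]-=.0008
arm.line_to([c[0],c[1],.1225],speed=.03); arm.hold(.3); b=np.array(arm.sense()["ft_force"])
print(arm.sense()["tool_pos"])
for z in (.104,.101,.098,.095,.092,.089,.0865,.084):
    arm.line_to([c[0],c[1],z],speed=.04); arm.hold(.1)
    s=arm.sense(); F=np.array(s["ft_force"])-b; print(z,np.round(s["tool_pos"],4),np.round(F,1))
    if np.linalg.norm(F)>6: print("contact"); break
arm.hold(.3)
o=look(.076); pickle.dump(o,open("o5.pkl","wb"))
f=o["wrist"]["color"][0:160,200:360]; g=o["side"]; u,v=map(int,w2px(g,[*S,.08])); h=o["scene"];u2,v2=map(int,w2px(h,[*S,.08]))
cc=lambda im,u,v:im[v-30:v+30,u-30:u+30]
cv2.imwrite("pics/i.png",np.hstack([cv2.resize(x,(260,260),interpolation=cv2.INTER_CUBIC) for x in (f,cc(g["color"],u,v),cc(h["color"],u2,v2))]))
E
```

```text
[0.44061239 0.20238553 0.12247094]
0.104 [0.4408 0.2024 0.1041] [-1.2 -0.7  1.1]
0.101 [0.4406 0.2024 0.101 ] [-0.7 -0.8  0.5]
0.098 [0.4406 0.2024 0.0979] [-0.3 -0.2  0.8]
0.095 [0.4406 0.2024 0.0949] [-0.6 -0.1  0.1]
0.092 [0.4406 0.2024 0.092 ] [-1.1 -1.2  1. ]
0.089 [0.4406 0.2024 0.0889] [-1.2 -0.4  0.5]
0.0865 [0.4406 0.2024 0.0864] [-1.2 -1.   0.3]
0.084 [0.4406 0.2024 0.084 ] [-0.8 -0.9  0. ]
t 29.5583 tcp [0.4406 0.2024 0.084 ] ori [-180.   -0.   -0.] F [-0.6 -0.2 -1.8] w 0.0436
wrist ring (array([0.5471667 , 0.20198047]), np.float64(0.014398146347140314), 1403, np.float64(0.07616559208138748))
   plane [0.0829 0.0013 0.0752]
wrist head 2255 [0.54675202 0.20200968] [0.01925999 0.01963323]
scene ring (array([0.54829596, 0.20208718]), np.float64(0.013896799018279043), 41, np.float64(0.07757716143041216))
   plane [ 0.0471 -0.0037  0.0762]
scene head 41 [0.54712767 0.2027149 ] [0.02120236 0.0192386 ]
side ring (array([0.54892101, 0.19563056]), np.float64(0.011451287718858776), 16, np.float64(0.07586693937321226))
   plane [-0.1358  0.0072  0.0765]
side head 21 [0.54646418 0.20111563] [0.01556536 0.0167341 ]
```

View pics/i.png

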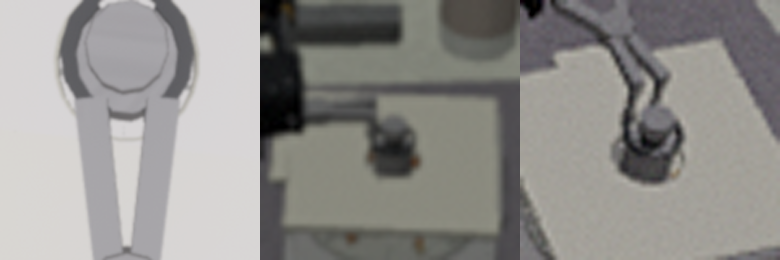

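```bash
python3 - <<'E'
from h import *
import pickle
f=pickle.load(open("o5.pkl","rb"))["wrist"]; P=cloud(f)
c=np.array([.5471,.2020]); rr=np.linalg.norm(P[...,:2]-c,axis=-1)
m=(abs(P[...,2]-.076)<.0045)&(rr>.0135)&(rr<.016)&(f["color"].max(2)<125)
Q=P[m]; x=Q[:,:2]-c
for lo,hi in((-.005,0),(0,.005),(.005,.010),(.010,.02)):
    for sg in(-1,1):
        k=(x[:,0]>=lo)&(x[:,0]<hi)&(x[:,1]*sg>0); print(lo,sg,k.sum(),np.median(Q[k,2]) if k.any() else None)
L=P[(abs(P[...,2]-.107)<.006)&(abs(P[...,1]-.202)<.02)&(P[...,0]>.50)&(P[...,0]<.54)]
B=np.c_[L[:,:2]-L[:,:2].mean(0),np.ones(len(L))]; print("jaws",np.linalg.lstsq(B,L[:,2],rcond=None)[0],len(L))
E
```

```text
-0.005 -1 79 0.07632513871865662
-0.005 1 80 0.07641365415004898
0 -1 87 0.07641960730037264
0 1 83 0.07627169400011549
0.005 -1 100 0.0764261630232731
0.005 1 97 0.0765448529027199
0.01 -1 54 0.07628482192575223
0.01 1 51 0.07637167671107623
jaws [-0.0085689  -0.00077224  0.10691093] 3992
```

The ring is level: its top is at 76.4 mm all round, so its middle is at about 74.9 mm. It is centred to within 0.5 mm with no contact force, so I'm handing the job in.

```bash
python3 -c "
from h import *
print(arm.close_job())"
```

```text
the job is handed in; nothing more can be done
None
```

I shut the lid, took the pliers off their rest and slid the spread ring down to the groove. It sits level at mid-height and clear of the spindle and lid, with the pliers still held squeezed. The job is handed in at about 30 s on the robot's clock.

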